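Wedge back the plane till's sprung keeper and take out the block plane

ROBOT

A 6-joint arm with a two-finger parallel gripper is mounted at the origin on the work surface. World frame = base frame: x ahead of the robot, y to its left, z up, the work surface at z = 0. Lengths are in mm, angles in rad, forces in N, time in s.
With the tool pointing down it reaches from about 350 to 975 mm from the base axis. Payload 7.1 kg.
Tool frame: the origin (TCP) lies on the front face of the gripper's body, between the roots of the fingers; the fingertips stand 80 mm ahead of it and the grasp point (between the pads) lies 61 mm ahead of it; z points along the fingers, y is the line along which they close (so a half turn about z gives the same grasp; the last joint's range is limited). The gripper opens to 88 mm and grips with 3 to 60 N. Pads are 20 mm wide; open, the fingers measure 115 mm over their backs; the gripper's body (75 mm by 178 mm) begins 61 mm behind the grasp point.
Start: joints at [-1.124, 0.423, 1.63, -0, 1.089, -0.019], TCP at [280.725, -558.389, 302.675] pointing down, gripper open.
Joint ranges: [-3, 3], [-0.9, 2.11], [0.09, 2.58], [-1.31, 4.45], [0.11, 2.69], [-2.54, 2.54]. Speed limits (rad/s): [2.39, 2.39, 3.01, 3.14, 3.14, 3.14].

INTERFACE

Orientations are given as a rotation vector (axis times angle).
In Python, from workcell import readout, vision, close_job gives the robot as it stands.
- The arm moves only by the tool servo_tool, never from a script. Its argument "plan" is a list that holds one entry, the list of rows, each a list of 7 numbers: the gripper command: -1 is fully open, 1 is shut, values between are in proportion, then the shift along the world's x, y, z in units of 40 mm (1.0 is 40 mm), then the turn, a rotation vector about the world's x, y, z in units of 5 degrees (1.0 is 5 degrees). A call has 1 to 5 rows; each row shifts and turns the commanded pose from where the row before left it; what a row does not reach is not made up. A row lasts 1/12 s, in which the tool goes at most 41.7 mm and 7.16 degrees, less where a joint would pass 70% of its speed; a pose out of reach is approached as far as the arm can. A call is refused whole if a number of a shift passes 1 or a number of a turn 1, either way. A call with a gripper value outside its range is refused whole. The fingers move at their own pace and stop on an object; the grip force is fixed at half the most. Time passes only in rows, so rows that do not move let the fingers close. It gives the time, the measured TCP pose, the force, the opening and the grip force at its end, in the units of the state.
- readout.get_obs(): the state, without advancing time (a new reading comes with each control period).
- vision.get_image(name): name is "side" or "top"; returns the picture (420x560x3 uint8, red, green, blue); there is no depth.
- vision.camera_params(name): a dict with "fx", "fy", "cx", "cy" (pixels), "rvec" (rotation vector, rad) and "tvec" (3), from world to camera coordinates, as OpenCV has them. Camera axes: x right, y down, z forward; pixel columns grow to the right and rows downward; lengths in mm; the calibration is good to about 2 mm. A picture is of the moment at which its call begins. camera_params takes no time and is no camera call.
- close_job(): hands the job in; it is judged then, once.
The state is a dict: "t": time; "qpos": joint angles; "qvel": joint speeds; "joint_torque": joint torques, N m; "ee_pos": TCP position; "orientation": TCP orientation; "ft_force": force on the tool from outside, world axes, zero at the start; "moment": the same for the moment, N m; "width": finger opening in mm; "grasp_force": force on a finger pad.
Only numpy, scipy, OpenCV 4.12 (cv2) and the standard library are available. Lean on these libraries where they do the work, as an engineer would, in place of code of your own. Each camera call takes 0.05 s, during which the arm holds its last target. There are 200 camera calls.

TASK

In the sloping plane till each plane is held down at its heel by a sprung keeper arm that snaps shut when let go. Prop open the keeper over the block plane (the wide, low one) by driving the loose wooden wedge all the way up to its parallel butt between the keeper's free end and the end of the side rail, and let go so that the wedge alone holds it. Then lift the block plane out and set it gently, sole down and lengthwise, in the middle of the loose slat, with its whole sole on the wood; leave the wedge in place holding the keeper open, and leave the other plane and everything else on the bench as they are.

Things in the scene. Friction and masses are not known exactly. Their poses are not given: they have to be found in the camera images.
- till: Fixed plywood plane till, 388 mm wide; its ramp rises away from the robot at 25 deg. Origin: centre of its underside; x towards the high side, y left, z up. RAMP COORDINATES (u up-slope, y across, n square off the ramp): in this frame x = -0.105 + 0.906u - 0.423n, z = 0.035 + 0.423u + 0.906n (m). Ramp u = 0 to 235 mm, |y| < 194. Ledge 14 mm high at u = 0; divider 12 mm high at y = 0.
- bay_left (a point): Ramp point u = 76, y = +103, n = 0 mm, under the middle of the plane in the left bay. This bay's outer side rail: |y| = 168 to 192 mm, n up to 25 mm, from the ledge to u = 148 mm, where its square end faces the keeper arm (outer corner bevelled 5 mm, as is the keeper's).
- mouth_left (a point): Ramp point u = 152, y = +192, n = 0 mm: outer end of the 8 mm gap between the left rail's end (u = 148) and the shut keeper's face (u = 156). The wedge goes in here tip first, in the till's -y, underside on the ramp. Driven home, 5 to 15 mm of its butt is between rail and keeper.
- keeper_left (a joint): Sprung keeper of the left bay: dark wooden arm, 18 mm wide, n = 4 to 18 mm, on a bolt square to the ramp at u = 165, |y| = 18 mm, reaching to |y| = 192. 0 = shut, grows as the free end swings up-slope (to 0.35). Spring 0.44 N m at 0, 2.6 N m/rad: 2.5 to 4.5 N at the end. With the wedge's butt in the gap it reads 0.11 to 0.14; the plane is free from 0.085.
- keeper_left_knob (a point): Top of the small steel knob on the left keeper's free end (|y| = 180, n = 36 mm). A steel tongue on the arm (|y| = 90 to 116, n = 18 to 21 mm) reaches 9 mm down-slope, over the last 6 mm of the plane's heel, so a plane cannot be lifted while the arm is shut.
- bay_right (a point): Ramp point u = 76, y = -103, n = 0 mm, under the middle of the plane in the right bay. This bay's outer side rail: |y| = 168 to 192 mm, n up to 25 mm, from the ledge to u = 148 mm, where its square end faces the keeper arm (outer corner bevelled 5 mm, as is the keeper's).
- mouth_right (a point): Ramp point u = 152, y = -192, n = 0 mm: outer end of the 8 mm gap between the right rail's end (u = 148) and the shut keeper's face (u = 156). The wedge goes in here tip first, in the till's +y, underside on the ramp. Driven home, 5 to 15 mm of its butt is between rail and keeper.
- keeper_right (a joint): Sprung keeper of the right bay: dark wooden arm, 18 mm wide, n = 4 to 18 mm, on a bolt square to the ramp at u = 165, |y| = 18 mm, reaching to |y| = 192. 0 = shut, grows as the free end swings up-slope (to 0.35). Spring 0.44 N m at 0, 2.6 N m/rad: 2.5 to 4.5 N at the end. With the wedge's butt in the gap it reads 0.11 to 0.14; the plane is free from 0.085.
- keeper_right_knob (a point): Top of the small steel knob on the right keeper's free end (|y| = 180, n = 36 mm). A steel tongue on the arm (|y| = 90 to 116, n = 18 to 21 mm) reaches 9 mm down-slope, over the last 6 mm of the plane's heel, so a plane cannot be lifted while the arm is shut.
- wedge: Loose wooden wedge, 110 mm long, 30 mm high, 55 g. From above: a parallel butt 28 mm thick (x = -55 to +5 mm), then a taper, even on both sides, to a tip 4 mm thick (x = +55). Origin: centre of its underside; x to the tip, y thickness, z up. In use its underside is on the ramp, as it now is on the bench.
- block_plane: Iron block plane, 152 long, 42 wide, 46 mm high, 0.44 to 0.72 kg; rounded steel lever cap, brass knob at the toe. In either bay, sole on the ramp, toe on the ledge. Origin: middle of the sole; x from toe to heel, y across, z off the sole. Flat cheeks 42 mm apart, 24 mm high or more from x = -36 to +42 mm. Heel 16 mm high (x = 58 to 76), toe 12.
- shoulder_plane: The other plane, in the other bay: 152 mm long, only 22 mm wide, 66 mm tall. Origin in the middle of its sole, x to its heel. To be left alone.
- slat: Loose pine slat, 300 mm long, 78 mm wide, 22 mm thick, with a dark chopped mortise near each end, flat on the bench. Origin: centre of its underside; x along its length, z up.
- chisel: Bystander: chisel with a wooden handle, 295 mm long, 29 mm thick. Origin under its middle.
- mallet: Bystander: wooden mallet, 345 mm long, head 80 x 150 x 95 mm at its +x end.
- marking_gauge: Bystander: wooden marking gauge, 210 mm long, 62 mm high. Origin under its middle.
- try_square: Bystander: try square, dark stock 130 mm, steel blade 190 mm, 16 mm high. Origin under the stock's middle.
- offcut: Bystander: straight square-ended wooden offcut, 95 x 30 x 28 mm, not tapered. Origin: centre of its underside.
- drink: Bystander: capped brown glass bottle, 62 mm wide, 210 mm tall, upright behind the till.
- pencil: Bystander: flat carpenter's pencil, 178 mm long, 8 mm high. Origin under its middle.
Mind the look-alikes: they are no part of the job. What is shaped like the block_plane but green is not meant. Leave any red look-alike of the wedge alone.

How it is judged:
By the outcome, as a careful person would: the job done as asked, in the order asked, and still so for the second after the job is handed in, with the robot touching nothing.
It also fails if it takes over 69 s, if anything falls off the work surface, if the arm or the gripper's body presses on something with over 40 N, if the wrist force passes 120 N, or if a joint passes its speed limit or range.

## Working session

There is one attempt and no reset: what is moved stays moved. The work goes in short steps, Python scripts to look and compute and a tool call to move; the robot and the scene stay as the last step left them, time stands still between calls to the robot, and variables do not carry over. Pictures are saved under pics/ and viewed, at most 10 in all, crops included, and the job is handed in when it is done.

Besides the shell and the picture viewer there is one more tool, called after "Call:" as name([rows], argument=value, ...), one row to a line, values as JSON. servo_tool: Moves the arm, as the interface text tells. Its arguments: {"type":"object","properties":{"plan":{"type":"array"}},"required":["plan"]}

```bash
ls; mkdir -p pics; python3 - <<'E'
from workcell import readout, vision
import cv2
for n in("top","side"):
    im=vision.get_image(n); cv2.imwrite(f"pics/{n}0.png",im[:,:,::-1]); print(n,vision.camera_params(n))
print(readout.get_obs())
E
```

```text
pics
top {'fx': 499.93295355900625, 'fy': 499.93295355900625, 'cx': 270.72009214312305, 'cy': 209.0991914138437, 'rvec': array([ 2.11570822, -2.14511861,  0.17497293]), 'tvec': array([  85.72029714,  542.90725475, 1375.68285237])}
side {'fx': 383.1528523127893, 'fy': 383.1528523127893, 'cx': 280.6774773423181, 'cy': 211.1558958036566, 'rvec': array([ 0.9410281 , -2.52383099,  1.03013848]), 'tvec': array([ 451.99568846,  305.2279864 , 1164.99256745])}
{'t': 0.1, 'qpos': array([-1.12400717e+00,  4.23791635e-01,  1.63064136e+00, -1.53993093e-05,
        1.08862136e+00, -1.90017998e-02]), 'qvel': array([ 0.00204258, -0.00301006,  0.00037033,  0.00199428, -0.00071005,
        0.00029847]), 'joint_torque': array([-3.24521970e-04, -5.45613849e+01, -2.74324179e+01,  6.44402811e-02,
        1.86604791e-02, -2.15274548e-05]), 'ee_pos': array([ 280.54561608, -558.03215945,  301.95144852]), 'orientation': array([-3.05538695e+00, -7.24748287e-01,  5.08077700e-04]), 'ft_force': array([ 0.256899  , -0.19644374,  0.18817286]), 'moment': array([ 0.00066036, -0.01860834, -0.05015742]), 'grasp_force': 0.0, 'width': 87.96473022690101}
```

View pics/top0.png

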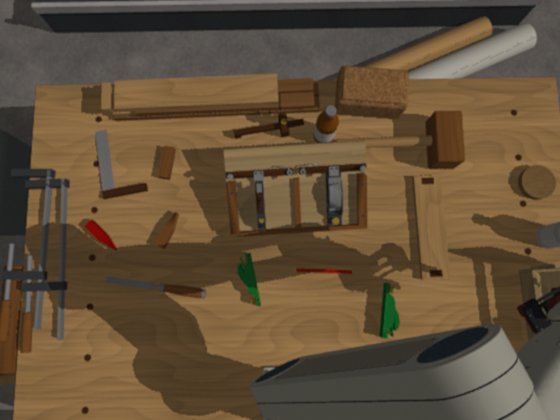

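View pics/side0.png

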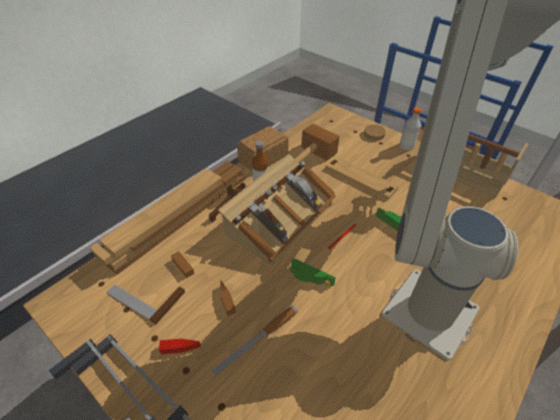

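The top view shows these candidates:
- **Planes:** the block plane is the wide, low, grey one at (335,195), in the right bay. The narrow one at (260,200) is the shoulder plane. The green look-alikes are at (250,278) and (389,310).
- **Wedge:** the brown tapered piece at (168,230) fits the description. The offcut is at (167,162) and the red look-alike at (102,235).
- **Slat:** at (430,225).

I'll check the choice in one close crop.

```bash
python3 - <<'E'
import cv2,numpy as np
im=cv2.imread("pics/top0.png")
a=cv2.resize(im[130:250,215:375],(800,600),interpolation=cv2.INTER_CUBIC)
b=cv2.resize(im[200:260,80:190],(440,240),interpolation=cv2.INTER_CUBIC)
a=cv2.resize(a,(640,480)); 
c=np.zeros((600,800,3),np.uint8); c[:360,:480]=cv2.resize(im[145:240,215:375][:, :],(480,360),interpolation=cv2.INTER_CUBIC)
c=np.zeros((600,800,3),np.uint8)
c[:300,:480]=cv2.resize(im[145:245,215:375],(480,300),interpolation=cv2.INTER_CUBIC) # x3
c[300:600,:400]=cv2.resize(im[200:260,110:190],(400,300),interpolation=cv2.INTER_CUBIC) # x5
c[0:480,500:800]=cv2.resize(im[165:285,395:470],(300,480),interpolation=cv2.INTER_CUBIC) # x4
c=np.clip(c.astype(float)*1.6,0,255).astype(np.uint8)
cv2.imwrite("pics/crop0.png",c)
E
```

```text
(no output)
```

View pics/crop0.png

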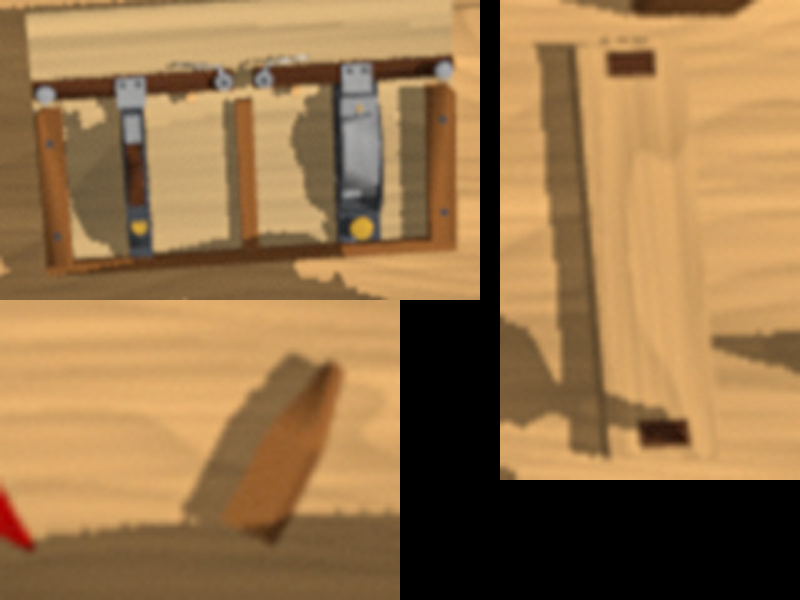

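The crop confirms it: tapered brown wedge with its tip pointing up-right at about (176,213), wide plane under the right keeper, slat with mortises. Now I'll localise them.

```bash
cat > h.py <<'E'
import cv2,numpy as np
from workcell import readout,vision
from scipy.optimize import least_squares
from scipy.spatial.transform import Rotation as R
P={n:vision.camera_params(n) for n in("top","side")}
K={n:np.array([[p["fx"],0,p["cx"]],[0,p["fy"],p["cy"]],[0,0,1]]) for n,p in P.items()}
def proj(n,X): return cv2.projectPoints(np.float64(X).reshape(-1,1,3),P[n]["rvec"],P[n]["tvec"],K[n],None)[0][:,0]
def ray(n,uv,z):
    M=cv2.Rodrigues(P[n]["rvec"])[0]; uv=np.atleast_2d(uv).astype(float)
    C=-M.T@P[n]["tvec"].ravel(); d=(np.linalg.inv(K[n])@np.c_[uv,np.ones(len(uv))].T).T@M
    return C+d*((z-C[2])/d[:,2])[:,None]
def ramp(u,y,n): return np.array([-105+.906*u-.423*n, y, 35+.423*u+.906*n])
def T(p,X): c,s=np.cos(p[2]),np.sin(p[2]); X=np.atleast_2d(X); return np.c_[p[0]+c*X[:,0]-s*X[:,1],p[1]+s*X[:,0]+c*X[:,1],X[:,2]]
E
python3 - <<'E'
from h import *
X=np.array([ramp(165,180,36),ramp(165,-180,36),ramp(148,180,25),ramp(148,-180,25)])
px=np.array([[230,176.7],[363,168.3]])
f=least_squares(lambda p:(proj("top",T([p[0],p[1],p[2]/500],X[:2]))-px).ravel(),[700,-200,0],x_scale=[100,100,100])
p=f.x.copy();p[2]/=500;print("till",p,f.fun)
F=np.array([ramp(235,194,0),ramp(235,-194,0),ramp(165,18,20),ramp(165,-18,20),ramp(0,194,14),ramp(0,-194,14)])
print(proj("top",T(p,F)).round(1)); print("side",proj("side",T(p,X)).round(1))
im=cv2.imread("pics/top0.png"); hsv=cv2.cvtColor(im,cv2.COLOR_BGR2HSV)
s=cv2.imread("pics/side0.png")
for q in proj("side",T(p,X[:2])):
    x,y=q.round().astype(int); c=s[y-10:y+11,x-10:x+11]; h=cv2.cvtColor(c,cv2.COLOR_BGR2HSV); m=((h[...,1]<60)&(h[...,2]>90)).astype(np.uint8)
    n,l,st,ce=cv2.connectedComponentsWithStats(m); print([(st[i,4],(ce[i]+[x-10,y-10]).round(1)) for i in range(1,n)])
for q in px:
    x,y=q.round().astype(int); c=im[y-6:y+7,x-6:x+7]; h=cv2.cvtColor(c,cv2.COLOR_BGR2HSV); m=((h[...,1]<60)&(h[...,2]>90)).astype(np.uint8)
    n,l,st,ce=cv2.connectedComponentsWithStats(m); print([(st[i,4],(ce[i]+[x-6,y-6]).round(1)) for i in range(1,n)])
print("cam",ray("top",[270,209],0), -cv2.Rodrigues(P["top"]["rvec"])[0].T@P["top"]["tvec"].ravel())
# montage: wedge top x8, wedge side x8, till right side view x5
c=np.zeros((600,800,3),np.uint8)
def put(im,x0,y0,w,h,k,ox,oy): c[oy:oy+h*k,ox:ox+w*k]=cv2.resize(im[y0:y0+h,x0:x0+w],(w*k,h*k),interpolation=cv2.INTER_CUBIC)
put(im,150,205,35,45,8,0,0); put(s,210,275,35,45,8,300,0); put(s,265,155,80,46,5,0,365); put(im,340,155,40,30,8,420,360)
cv2.imwrite("pics/crop1.png",np.clip(c*1.6,0,255).astype(np.uint8))
E
```

```text
till [5.98223091e+02 5.53005109e+00 4.99377054e-02] [-0.20420292  0.01035652  0.20405365 -0.01984482]
[[223.3 149.2]
 [365.4 140.3]
 [289.5 171.8]
 [302.7 170.9]
 [230.1 232.8]
 [367.2 224. ]]
side [[238.4 217. ]
 [302.8 162.6]
 [241.2 222.1]
 [304.9 167.2]]
[(np.int32(21), array([238., 217.]))]
[(np.int32(14), array([302.5, 162.7]))]
[(np.int32(21), array([229.9, 176.8]))]
[(np.int32(18), array([363.1, 168.3]))]
cam [[552.29478009  80.53260808   0.        ]] [ 304.29146429   72.08231716 1448.03674374]
```

View pics/crop1.png

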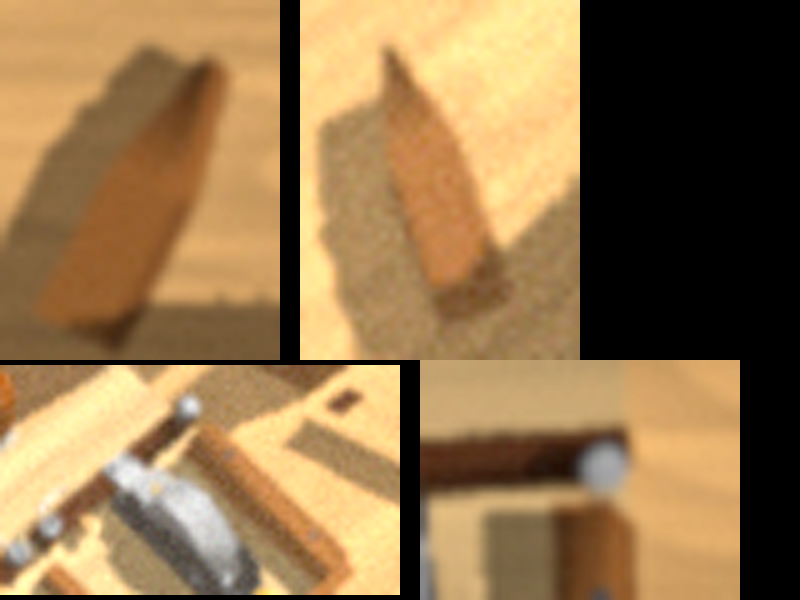

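The close crops show the wedge's tip at about (176.5,213) in the top view and (221,281) in the side view, with its butt corners visible. The keeper knob and rail end are clear, and the till pose fits both views to 0.5 px.

```bash
python3 - <<'E'
from h import *
t=ray("top",[[176.5,213],[154.75,244],[165.3,245.8]],30); s=ray("side",[[221,281.5],[226.9,310.6],[233.4,307.3]],30)
print(t.round(1),s.round(1))
# wedge colour mask -> minAreaRect on top
im=cv2.imread("pics/top0.png")
# slat: mortise centroids, at z=22
for n,c in(("top",[(428,181),(435,273)]),("side",[(333,168),(390,190)])):
    g=cv2.imread(f"pics/{n}0.png"); 
    for x,y in c:
        h=g[y-9:y+10,x-9:x+10].max(2); m=(h<75).astype(np.uint8)
        k,l,st,ce=cv2.connectedComponentsWithStats(m)
        for i in range(1,k):
            if 12<st[i,4]<90: q=ce[i]+[x-9,y-9]; print(n,q.round(1),st[i,4],ray(n,q,22).round(1))
p=np.array([598.2,5.5,.05])
for nm,u,y,nn in(("mouth",152,-192,0),("plane",76,-103,0),("slatR",0,0,0)): print(nm,T(p,ramp(u,y,nn)).round(1))
M=R.from_euler("z",.05)*R.from_euler("y",-np.deg2rad(25)); print("u,y,n axes\n",M.as_matrix().round(4))
o=readout.get_obs(); print(R.from_rotvec(o["orientation"]).as_matrix().round(3))
E
```

```text
[[539.3 349.5  30. ]
 [450.8 409.9  30. ]
 [445.2 379.7  30. ]] [[539.9 352.5  30. ]
 [452.1 410.9  30. ]
 [445.5 390.7  30. ]]
top [426.9 180.3] 59 [[ 626.9 -378.3   22. ]]
top [435.  272.1] 80 [[ 360.9 -383.7   22. ]]
mouth [[ 640.5 -184.6   99.3]]
plane [[567.2 -99.2  67.1]]
slatR [[4.933e+02 3.000e-01 3.500e+01]]
u,y,n axes
 [[ 0.9052 -0.05   -0.4221]
 [ 0.0453  0.9988 -0.0211]
 [ 0.4226  0.      0.9063]]
[[ 0.893  0.449 -0.001]
 [ 0.449 -0.893  0.001]
 [ 0.    -0.001 -1.   ]]
```

The till's keeper side needs the tool turned half round from any reachable pick-up yaw: the last joint would need about 158°. So I'll pick the wedge up, turn it, set it down and regrip it the other way round. First, the reach above the wedge.

Call:
servo_tool([
  [[-1,0.34,0.91,0,0,0,0.97],[-1,0.34,0.91,0,0,0,0.97],[-1,0.34,0.91,0,0,0,0.97],[-1,0.34,0.91,0,0,0,0.97],[-1,0.34,0.91,0,0,0,0.97]],
])

```text
t: 0.52
ee_pos: [348.8, -374.6, 302.3]
orientation: [-2.833, -1.356, 0.0]
ft_force: [0.8, 0.6, -0.4]
width: 87.4
grasp_force: 0.0
```

Call:
servo_tool([
  [[-1,0.34,0.91,0,0,0,0.97],[-1,0.34,0.91,0,0,0,0.97],[-1,0.34,0.91,0,0,0,0.97],[-1,0.34,0.91,0,0,0,0.97],[-1,0.34,0.91,0,0,0,0.97]],
])

```text
t: 0.93
ee_pos: [416.8, -192.5, 302.6]
orientation: [-2.485, -1.921, 0.0]
ft_force: [0.6, -0.5, -0.7]
width: 87.7
grasp_force: 0.0
```

Call:
servo_tool([
  [[-1,0.34,0.91,0,0,0,0.97],[-1,0.34,0.91,0,0,0,0.97],[-1,0.34,0.91,0,0,0,0.97],[-1,0,0.91,0,0,0,0.97],[-1,0,0.91,0,0,0,0.97]],
])

```text
t: 1.35
ee_pos: [457.7, -10.5, 302.5]
orientation: [-2.026, -2.401, 0.0]
ft_force: [0.2, -0.7, -1.0]
width: 87.7
grasp_force: 0.0
```

Call:
servo_tool([
  [[-1,0,0.91,0,0,0,0.97],[-1,0,0.91,0,0,0,0.97],[-1,0,0.91,0,0,0,0.97],[-1,0,0.91,0,0,0,0.97],[-1,0,0.91,0,0,0,0.97]],
])

```text
t: 1.77
ee_pos: [456.9, 171.4, 302.5]
orientation: [-1.476, -2.773, 0.0]
ft_force: [1.5, 0.2, -0.0]
width: 88.0
grasp_force: 0.0
```

Call:
servo_tool([
  [[-1,0,0.91,0,0,0,0.97],[-1,0,0.91,0,0,0,0.97],[-1,0,0.91,0,0,0,0.97],[-1,0,0.91,0,0,0,0.97],[-1,0,0.91,0,0,0,0.97]],
])

```text
t: 2.18
ee_pos: [456.9, 353.4, 302.4]
orientation: [-0.861, -3.021, 0.001]
ft_force: [1.4, -0.2, 0.2]
width: 87.7
grasp_force: 0.0
```

Call:
servo_tool([
  [[-1,0,0.91,0,0,0,0.97],[-1,0,0,0,0,0,0]],
])

```text
t: 2.35
ee_pos: [457.3, 393.3, 302.5]
orientation: [0.727, 3.056, 0.004]
ft_force: [-0.3, -0.4, 0.3]
width: 87.8
grasp_force: 0.0
```

Call:
servo_tool([
  [[-1,0.03,-0.05,-0.9,0,0,0],[-1,0,0,-0.9,0,0,0],[-1,0,0,-0.9,0,0,0],[-1,0,0,-0.9,0,0,0],[-1,0,0,-0.9,0,0,0]],
])

```text
t: 2.77
ee_pos: [458.5, 385.3, 121.1]
orientation: [-0.74, -3.053, 0.0]
ft_force: [0.3, 0.2, -0.8]
width: 88.0
grasp_force: 0.0
```

Call:
servo_tool([
  [[-1,0,0,-0.9,0,0,0],[1,0,0,0,0,0,0],[1,0,0,0,0,0,0],[1,0,0,0,0,0,0],[1,0,0,0,0,0,0]],
])

```text
t: 3.18
ee_pos: [458.7, 385.6, 86.8]
orientation: [-0.74, -3.053, 0.0]
ft_force: [0.3, 0.4, 0.6]
width: 64.9
grasp_force: 0.0
```

Call:
servo_tool([
  [[1,0,0,0,0,0,0],[1,0,0,0,0,0,0],[1,0,0,0,0,0,0]],
])

```text
t: 3.43
ee_pos: [458.8, 386.0, 87.2]
orientation: [0.739, 3.053, 0.001]
ft_force: [0.0, 0.2, 0.7]
width: 44.3
grasp_force: 0.1
```

Call:
servo_tool([
  [[1,0,0,0,0,0,0],[1,0,0,0,0,0,0],[1,0,0,0,0,0,0],[1,0,0,0,0,0,0]],
])

```text
t: 3.77
ee_pos: [458.9, 386.2, 87.0]
orientation: [0.739, 3.053, 0.001]
ft_force: [0.0, -0.4, 3.2]
width: 28.7
grasp_force: 28.8
```

Call:
servo_tool([
  [[1,0,0,0,0,0,0],[1,0,0,0,0,0,0]],
])

```text
t: 3.93
ee_pos: [458.8, 386.2, 86.9]
orientation: [0.739, 3.053, 0.001]
ft_force: [-0.2, -0.5, 3.7]
width: 28.5
grasp_force: 28.8
```

Call:
servo_tool([
  [[1,0,0,0.3,0,0,0],[1,0,0,0,0,0,1],[1,0,0,0,0,0,1],[1,0,0,0,0,0,1],[1,0,0,0,0,0,1]],
])

```text
t: 4.35
ee_pos: [458.6, 385.9, 99.2]
orientation: [-0.191, -3.136, 0.0]
ft_force: [0.0, -0.0, -0.5]
width: 28.4
grasp_force: 28.8
```

Call:
servo_tool([
  [[1,0,0,0,0,0,1],[1,0,0,0,0,0,1],[1,0,0,0,0,0,1],[1,0,0,0,0,0,1],[1,0,0,0,0,0,1]],
])

```text
t: 4.77
ee_pos: [458.6, 385.9, 99.1]
orientation: [0.492, -3.102, 0.0]
ft_force: [-0.2, -0.1, -1.7]
width: 28.7
grasp_force: 28.8
```

Call:
servo_tool([
  [[1,0,0,0,0,0,0],[1,0,0,-0.15,0,0,0],[1,0,0,-0.14,0,0,0],[1,0,0,0,0,0,0],[-1,0,0,0,0,0,0]],
])

```text
t: 5.18
ee_pos: [458.5, 385.8, 86.5]
orientation: [0.483, -3.103, 0.001]
ft_force: [0.4, -0.6, -0.7]
width: 31.7
grasp_force: 0.0
```

Call:
servo_tool([
  [[-1,0,0,0,0,0,0],[-1,0,0,0,0,0,0],[-1,0,0,0,0,0,0],[-1,0,0,0.5,0,0,0],[-1,0,0,0.8,0,0,0]],
])

```text
t: 5.6
ee_pos: [457.1, 384.7, 136.7]
orientation: [0.484, -3.098, 0.005]
ft_force: [0.6, 0.3, -0.2]
width: 64.2
grasp_force: 0.0
```

Call:
servo_tool([
  [[-1,0,0,0,0,0,-1],[-1,0,0,0,0,0,-1],[-1,0,0,0,0,0,-1],[-1,0,0,0,0,0,-1],[-1,0,0,0,0,0,-1]],
])

```text
t: 6.02
ee_pos: [458.7, 385.9, 139.3]
orientation: [0.205, 3.135, 0.0]
ft_force: [-0.7, -0.1, -1.0]
width: 87.9
grasp_force: 0.0
```

Call:
servo_tool([
  [[-1,0,0,0,0,0,-1],[-1,0,0,0,0,0,-1],[-1,0,0,0,0,0,-1],[-1,0,0,0,0,0,-1],[-1,0,0,0,0,0,-1]],
])

```text
t: 6.43
ee_pos: [458.7, 386.0, 139.1]
orientation: [-0.878, -3.016, 0.0]
ft_force: [-0.0, 0.4, 0.4]
width: 87.8
grasp_force: 0.0
```

Call:
servo_tool([
  [[-1,0,0,0,0,0,-1],[-1,0,0,0,0,0,-1],[-1,0,0,0,0,0,-1],[-1,0,0,0,0,0,-1],[-1,0,0,0,0,0,-1]],
])

```text
t: 6.85
ee_pos: [458.7, 385.9, 139.1]
orientation: [-1.511, -2.755, 0.0]
ft_force: [0.4, -0.6, -0.1]
width: 87.6
grasp_force: 0.0
```

Call:
servo_tool([
  [[-1,0,0,0,0,0,-1],[-1,0,0,0,0,0,-1],[-1,0,0,0,0,0,-1],[-1,0,0,0,0,0,-1],[-1,0,0,0,0,0,-1]],
])

```text
t: 7.27
ee_pos: [458.7, 386.0, 139.1]
orientation: [-2.071, -2.362, 0.0]
ft_force: [-0.6, -0.4, -0.3]
width: 87.8
grasp_force: 0.0
```

Call:
servo_tool([
  [[-1,0,0,0,0,0,-1],[-1,0,0,0,0,0,-1],[-1,0,0,0,0,0,-1],[-1,0,0,0,0,0,-1],[-1,0,0,0,0,0,-1]],
])

```text
t: 7.68
ee_pos: [458.7, 385.9, 139.1]
orientation: [2.533, 1.858, -0.0]
ft_force: [-0.3, 0.1, -0.3]
width: 87.8
grasp_force: 0.0
```

Call:
servo_tool([
  [[-1,0,0,0,0,0,-1],[-1,0,0,0,0,0,-1],[-1,0,0,0,0,0,-1],[-1,0,0,0,0,0,-1],[-1,0,0,0,0,0,-1]],
])

```text
t: 8.1
ee_pos: [458.7, 386.0, 139.1]
orientation: [2.875, 1.266, -0.0]
ft_force: [0.2, -0.5, -0.5]
width: 87.8
grasp_force: 0.0
```

Call:
servo_tool([
  [[-1,0,0,0,0,0,-1],[-1,0,0,0,0,0,-1],[-1,0,0,0,0,0,-1],[-1,0,0,0,0,0,-1],[-1,0,0,0,0,0,-1]],
])

```text
t: 8.52
ee_pos: [458.7, 386.0, 139.1]
orientation: [3.081, 0.614, -0.0]
ft_force: [0.5, 0.6, 0.2]
width: 87.6
grasp_force: 0.0
```

Call:
servo_tool([
  [[-1,0,0,0,0,0,-1],[-1,0,0,0,0,0,0]],
])

```text
t: 8.68
ee_pos: [458.7, 385.9, 139.1]
orientation: [3.105, 0.481, -0.0]
ft_force: [-0.5, 0.2, 0.2]
width: 87.7
grasp_force: 0.0
```

Call:
servo_tool([
  [[-1,0,0,-0.8,0,0,0],[-1,0,0,-0.5,0,0,0],[1,0,0,0,0,0,0],[1,0,0,0,0,0,0],[1,0,0,0,0,0,0]],
])

```text
t: 9.1
ee_pos: [459.1, 386.3, 87.9]
orientation: [-3.103, -0.487, -0.001]
ft_force: [-0.5, -0.0, 0.8]
width: 71.1
grasp_force: 0.0
```

Call:
servo_tool([
  [[1,0,0,0,0,0,0],[1,0,0,0,0,0,0],[1,0,0,0,0,0,0],[1,0,0,0,0,0,0],[1,0,0,0,0,0,0]],
])

```text
t: 9.52
ee_pos: [458.9, 386.1, 87.5]
orientation: [-3.103, -0.486, -0.001]
ft_force: [0.1, 0.3, 0.5]
width: 37.8
grasp_force: 0.0
```

Call:
servo_tool([
  [[1,0,0,0,0,0,0],[1,0,0,0,0,0,0],[1,0,0,0,0,0,0],[1,0,0,0.4,0,0,0],[1,0,0,1,0,0,0]],
])

```text
t: 9.93
ee_pos: [456.2, 384.0, 139.0]
orientation: [3.099, 0.485, -0.013]
ft_force: [-0.1, 0.7, 0.2]
width: 27.9
grasp_force: 30.0
```

Call:
servo_tool([
  [[1,0,0,0.94,0,0,1],[1,0,0,0.94,0,0,1],[1,0,0,0.94,0,0,1],[1,0,0,0.94,0,0,1],[1,0,0,0.94,0,0,1]],
])

```text
t: 10.35
ee_pos: [458.3, 385.7, 332.8]
orientation: [2.923, 1.152, -0.001]
ft_force: [1.0, 0.4, -0.1]
width: 27.5
grasp_force: 30.0
```

Call:
servo_tool([
  [[1,0.21,-0.955,0,0,0,1],[1,0.21,-0.955,0,0,0,1],[1,0.21,-0.955,0,0,0,1],[1,0.21,-0.955,0,0,0,1],[1,0.21,-0.955,0,0,0,1]],
])

```text
t: 10.77
ee_pos: [500.5, 193.3, 331.1]
orientation: [2.603, 1.758, -0.0]
ft_force: [0.7, 0.6, -0.1]
width: 27.9
grasp_force: 30.0
```

Call:
servo_tool([
  [[1,0.21,-0.955,0,0,0,1],[1,0.21,-0.955,0,0,0,1],[1,0.21,-0.955,0,0,0,1],[1,0.21,-0.955,0,0,0,1],[1,0.21,-0.955,0,0,0,1]],
])

```text
t: 11.18
ee_pos: [542.6, 2.1, 331.0]
orientation: [-2.162, -2.279, 0.0]
ft_force: [0.4, 0.1, -0.3]
width: 27.8
grasp_force: 30.0
```

Call:
servo_tool([
  [[1,0.21,-0.955,0,0.05,-1,0],[1,0.21,-0.955,0,0.05,-1,0],[1,0.21,-0.955,0,0.05,-1,0],[1,0.21,-0.955,0,0.05,-1,0],[1,0.21,-0.955,0,0.05,-1,0]],
])

```text
t: 11.6
ee_pos: [584.6, -189.1, 331.5]
orientation: [1.932, 2.028, 0.453]
ft_force: [0.5, 1.3, -0.4]
width: 28.0
grasp_force: 30.0
```

Call:
servo_tool([
  [[1,0.21,-0.955,-0.9,0,0,0],[1,0.21,-0.955,-0.9,0,0,0],[1,0.21,-0.955,-0.9,0,0,0],[1,0,0,0,0,0,0],[1,0,0,0,0,0,0]],
])

```text
t: 12.02
ee_pos: [603.4, -277.7, 243.6]
orientation: [1.942, 2.032, 0.45]
ft_force: [0.6, 0.8, -0.0]
width: 27.8
grasp_force: 30.0
```

```bash
cat >> h.py <<'E'
p=np.array([598.2,5.5,.05])
def rc(w):  # world -> ramp u,y,n
    M=(R.from_euler("z",p[2])*R.from_euler("y",-np.deg2rad(25))).as_matrix()
    return M.T@(np.asarray(w)-T(p,ramp(0,0,0))[0])
def st():
    M=(R.from_euler("z",p[2])*R.from_euler("y",-np.deg2rad(25))).as_matrix()
    D=np.c_[M[:,1],M[:,0],-M[:,2]]
    o=readout.get_obs(); Rc=R.from_rotvec(o["orientation"])
    print(o["t"],o["ee_pos"].round(1),"ramp",rc(o["ee_pos"]).round(1),"rot err deg(world)",np.rad2deg((R.from_matrix(D)*Rc.inv()).as_rotvec()).round(2),"F",o["ft_force"].round(1),o["width"].round(1),"q6",o["qpos"].round(2))
    return o
E
python3 - <<'E'
from h import *
st()
for n in("top","side"):
    im=vision.get_image(n); cv2.imwrite(f"pics/{n}1.png",im[:,:,::-1])
print(proj("top",T(p,[ramp(152,-192,0),ramp(152,-217,30)])),proj("side",T(p,[ramp(152,-192,0),ramp(152,-217,30)])))
a=cv2.imread("pics/top1.png");b=cv2.imread("pics/side1.png")
c=np.hstack([cv2.resize(a[130:250,320:440],(400,400)[::1],interpolation=2),cv2.resize(b[110:230,260:380],(400,400),interpolation=2)])
cv2.imwrite("pics/c1.png",np.clip(c*1.6,0,255).astype(np.uint8))
E
```

```text
Traceback (most recent call last):
  File "h.py", line 22, in st
    print(o["t"],o["ee_pos"].round(1),"ramp",rc(o["ee_pos"]).round(1),"rot err deg(world)",np.rad2deg((R.from_matrix(D)*Rc.inv()).as_rotvec()).round(2),"F",o["ft_force"].round(1),o["width"].round(1),"q6",o["qpos"].round(2))
                                                                                                                                                                                   ^^^^^^^^^^^^^^^^
AttributeError: 'float' object has no attribute 'round'
```

```bash
sed -i 's/o\["width"\].round(1)/round(o["width"],1)/' h.py
python3 - <<'E'
from h import *
st()
for n in("top","side"):
    im=vision.get_image(n); cv2.imwrite(f"pics/{n}1.png",im[:,:,::-1])
a=cv2.imread("pics/top1.png");b=cv2.imread("pics/side1.png")
c=np.hstack([cv2.resize(a[130:250,320:440],(400,400)[::1],interpolation=2),cv2.resize(b[90:210,270:390],(400,400),interpolation=2)])
cv2.imwrite("pics/c1.png",np.clip(c*1.6,0,255).astype(np.uint8))
E
```

```text
12.0167 [ 603.4 -277.7  243.6] ramp [ 175.1 -283.1  148.5] rot err deg(world) [-0.19 -0.22  0.2 ] F [ 0.6  0.8 -0. ] 27.8 q6 [-0.53  0.46  1.79  0.44  0.57 -0.91]
```

View pics/c1.png

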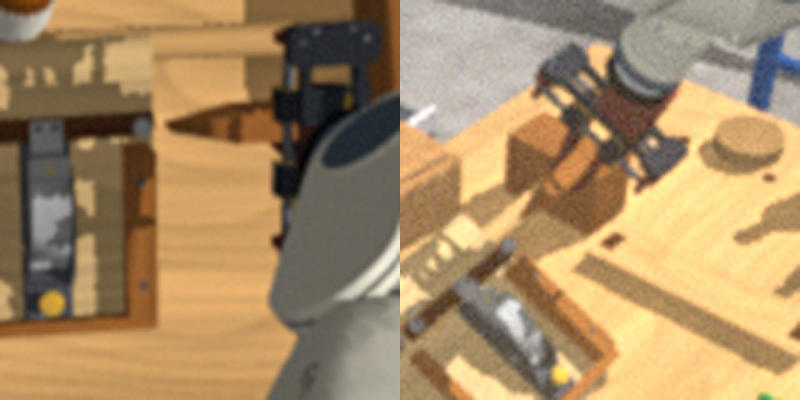

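The crop shows the wedge held with its tip pointing at the keeper end, tip at top pixel (370.4,167). The keeper knob is at about (363,168).

```bash
python3 - <<'E'
from h import *
for n in(61.5,91.5):
  for y in(-205,-195,-185): print(n,y,proj("top",T(p,ramp(175.1,y,n))).round(1), proj("side",T(p,ramp(175.1,y,n))).round(1))
M=(R.from_euler("z",p[2])*R.from_euler("y",-np.deg2rad(25))).as_matrix()
c=rc([603.4,-277.7,243.6])
for tgt in((152,-303,91),(152,-303,87.5)): d=M@(np.array(tgt)-c); print(tgt,(d/40).round(3)); 
print((M/40*10).round(3))
E
```

```text
61.5 -205 [[374.5 165.7]] [[307.4 153.7]]
61.5 -195 [[370.8 165.9]] [[305.8 155. ]]
61.5 -185 [[367.  166.2]] [[304.3 156.3]]
91.5 -205 [[377.1 167.8]] [[310.6 149.1]]
91.5 -195 [[373.2 168. ]] [[309.1 150.4]]
91.5 -185 [[369.4 168.3]] [[307.5 151.7]]
(152, -303, 91) [ 0.106 -0.493 -1.547]
(152, -303, 87.5) [ 0.143 -0.491 -1.627]
[[ 0.226 -0.012 -0.106]
 [ 0.011  0.25  -0.005]
 [ 0.106  0.     0.227]]
```

Call:
servo_tool([
  [[1,0.04,-0.49,0,0,0,0],[1,0.05,0,-0.8,0,0,0],[1,0.05,0,-0.8,0,0,0],[1,0,0,0,0,0,0],[1,0,0,0,0,0,0]],
])

```text
t: 12.53
ee_pos: [609.9, -294.8, 182.8]
orientation: [1.935, 2.034, 0.452]
ft_force: [0.9, -0.6, -1.3]
width: 28.0
grasp_force: 30.0
```

```bash
python3 -c "
from h import *
st()"
```

```text
12.5333 [ 609.9 -294.8  182.8] ramp [ 154.6 -300.5   91. ] rot err deg(world) [-0.1  -0.04 -0.02] F [ 0.9 -0.6 -1.3] 28.0 q6 [-0.55  0.57  1.78  0.54  0.49 -1.04]
```

Call:
servo_tool([
  [[1,-0.025,0,-0.08,0,0,0],[1,-0.01,0.215,0,0,0,0],[1,-0.01,0.215,0,0,0,0],[1,-0.01,0.215,0,0,0,0],[1,0,0,0,0,0,0]],
])

```text
t: 12.95
ee_pos: [607.8, -268.5, 180.1]
orientation: [1.934, 2.033, 0.453]
ft_force: [0.5, -0.1, -0.1]
width: 27.8
grasp_force: 30.0
```

```bash
python3 - <<'E'
from h import *
st()
for n in("top","side"):
    im=vision.get_image(n); cv2.imwrite(f"pics/{n}2.png",im[:,:,::-1])
a=cv2.imread("pics/top2.png");b=cv2.imread("pics/side2.png")
c=np.hstack([cv2.resize(a[145:195,340:390],(400,400)[::1],interpolation=2),cv2.resize(b[140:190,280:330],(400,400),interpolation=2)])
cv2.imwrite("pics/c2.png",np.clip(c*1.6,0,255).astype(np.uint8))
E
```

```text
12.95 [ 607.8 -268.5  180.1] ramp [ 152.8 -274.2   88.9] rot err deg(world) [-0.05  0.05 -0.03] F [ 0.5 -0.1 -0.1] 27.8 q6 [-0.51  0.56  1.82  0.55  0.45 -1.02]
```

View pics/c2.png

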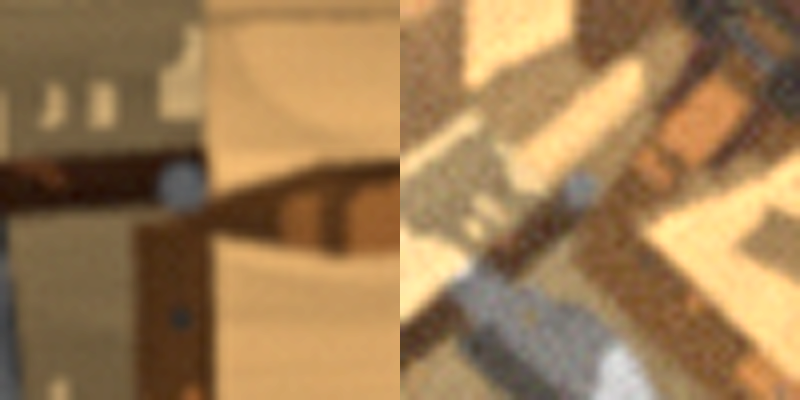

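The tip sits at the gap between the keeper end and the rail end, at crop (205,218), with no contact force. I'll drive it in, following the taper up-slope.

Call:
servo_tool([
  [[1,-0.01,0.2,0,0,0,0],[1,0.023,0.1325,0.014,0,0,0],[1,0.023,0.1325,0.014,0,0,0],[1,0.023,0.1325,0.014,0,0,0],[1,0,0,0,0,0,0]],
])

```text
t: 13.47
ee_pos: [611.0, -247.0, 181.6]
orientation: [1.934, 2.029, 0.451]
ft_force: [2.4, -1.6, 0.7]
width: 27.7
grasp_force: 30.0
```

```bash
python3 -c "
from h import *
st()"
```

```text
13.4667 [ 611.  -247.   181.6] ramp [ 157.2 -252.8   88.4] rot err deg(world) [0.06 0.15 0.12] F [ 2.4 -1.6  0.7] 27.7 q6 [-0.48  0.55  1.83  0.53  0.43 -0.97]
```

Call:
servo_tool([
  [[1,0.025,0.1325,0.014,0,0,0],[1,0.025,0.1325,0.014,0,0,0],[1,0.025,0.1325,0.014,0,0,0],[1,0.025,0.1325,0.014,0,0,0],[1,0,0,0,0,0,0]],
])

```text
t: 13.88
ee_pos: [614.7, -225.8, 183.5]
orientation: [1.934, 2.03, 0.451]
ft_force: [1.9, -2.9, -1.5]
width: 27.6
grasp_force: 30.0
```

```bash
python3 -c "
from h import *
st()"
```

```text
13.8833 [ 614.7 -225.8  183.5] ramp [ 162.4 -231.8   88.1] rot err deg(world) [0.03 0.1  0.1 ] F [ 1.9 -2.9 -1.5] 27.6 q6 [-0.44  0.54  1.84  0.51  0.42 -0.92]
```

Call:
servo_tool([
  [[1,0.003,0.147,-0.004,0,0,0],[1,0.003,0.147,-0.004,0,0,0],[1,0,0,0,0,0,0],[1,0,0,0,0,0,0]],
])

```text
t: 14.22
ee_pos: [615.2, -214.1, 183.3]
orientation: [1.934, 2.03, 0.452]
ft_force: [3.1, -2.2, 0.8]
width: 27.8
grasp_force: 30.0
```

```bash
python3 - <<'E'
from h import *
st()
for n in("top","side"):
    im=vision.get_image(n); cv2.imwrite(f"pics/{n}3.png",im[:,:,::-1])
a=cv2.imread("pics/top3.png");b=cv2.imread("pics/side3.png")
c=np.hstack([cv2.resize(a[145:195,340:390],(400,400)[::1],interpolation=2),cv2.resize(b[140:190,280:330],(400,400),interpolation=2)])
cv2.imwrite("pics/c3.png",np.clip(c*1.6,0,255).astype(np.uint8))
x,y=363,165; c=a[y-8:y+9,x-8:x+9]; h=cv2.cvtColor(c,cv2.COLOR_BGR2HSV); 
for th in (0.08,.1,.12,.14): 
  print(th,proj("top",T(p,ramp(165+162*np.sin(th),-18-162*np.cos(th),36))).round(1))
m=((c[...,0]>c[...,2]).astype(np.uint8)); k,l,s_,ce=cv2.connectedComponentsWithStats(m); print([(s_[i,4],(ce[i]+[x-8,y-8]).round(1)) for i in range(1,k)])
E
```

```text
14.2167 [ 615.2 -214.1  183.3] ramp [ 163.2 -220.1   87.5] rot err deg(world) [-0.    0.12  0.1 ] F [ 3.1 -2.2  0.8] 27.8 q6 [-0.42  0.53  1.85  0.51  0.41 -0.9 ]
0.08 [[363.  163.6]]
0.1 [[362.8 162.4]]
0.12 [[362.7 161.2]]
0.14 [[362.5 160. ]]
[(np.int32(5), array([362.6, 161.2]))]
```

View pics/c3.png

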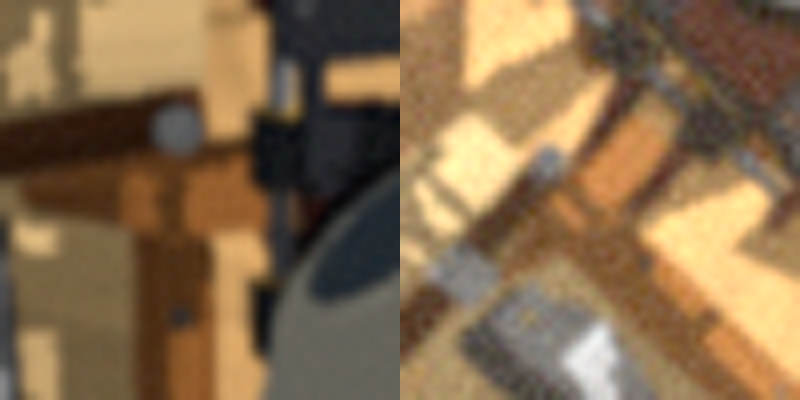

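The keeper is open to about 0.12 (knob at (362.6,161.2)), with the butt between rail and keeper. Releasing and backing off square to the ramp.

Call:
servo_tool([
  [[0.2,0,0,0,0,0,0],[0,0,0,0,0,0,0],[-1,0,0,0,0,0,0],[-1,0,0,0,0,0,0],[-1,0,0,0,0,0,0]],
])

```text
t: 14.73
ee_pos: [614.1, -213.5, 182.5]
orientation: [1.936, 2.033, 0.451]
ft_force: [-0.7, -0.5, -0.5]
width: 57.5
grasp_force: 0.0
```

Call:
servo_tool([
  [[-1,-0.1,0,0.22,0,0,0],[-1,-0.35,-0.02,0.75,0,0,0],[-1,-0.35,-0.02,0.75,0,0,0],[-1,-0.35,-0.02,0.75,0,0,0],[-1,0,0,0,0,0,0]],
])

```text
t: 15.15
ee_pos: [568.4, -217.1, 287.8]
orientation: [1.93, 2.026, 0.453]
ft_force: [0.4, -0.8, 0.6]
width: 87.0
grasp_force: 0.0
```

```bash
python3 - <<'E'
from h import *
st()
for n in("top","side"):
    im=vision.get_image(n); cv2.imwrite(f"pics/{n}4.png",im[:,:,::-1])
a=cv2.imread("pics/top4.png")
b=cv2.imread("pics/side4.png")
c=np.hstack([cv2.resize(a[145:195,340:390],(400,400)[::1],interpolation=2),cv2.resize(b[140:190,280:330],(400,400),interpolation=2)])
cv2.imwrite("pics/c4.png",np.clip(c*1.6,0,255).astype(np.uint8))
x,y=363,165; c=a[y-8:y+9,x-8:x+9]
m=((c[...,0]>c[...,2]).astype(np.uint8)); k,l,s_,ce=cv2.connectedComponentsWithStats(m); print([(s_[i,4],(ce[i]+[x-8,y-8]).round(1)) for i in range(1,k)])
for d in(5,10,15): # tip, butt-end top corners for depth d
  s=-192+d; print(d,proj("top",T(p,[ramp(162,s+50,30),ramp(162,s+50,0),ramp(162,s-60,30)])).round(1).tolist())
E
```

```text
15.15 [ 568.4 -217.1  287.8] ramp [ 165.  -220.8  202. ] rot err deg(world) [0.17 0.42 0.11] F [ 0.4 -0.8  0.6] 87.0 q6 [-0.46  0.32  1.89  0.39  0.57 -0.8 ]
[(np.int32(3), array([362.7, 161. ])), (np.int32(1), array([360., 161.]))]
5 [[346.9, 170.0], [345.1, 167.9], [387.5, 167.4]]
10 [[345.1, 170.1], [343.3, 168.0], [385.6, 167.5]]
15 [[343.3, 170.2], [341.5, 168.2], [383.8, 167.6]]
```

View pics/c4.png

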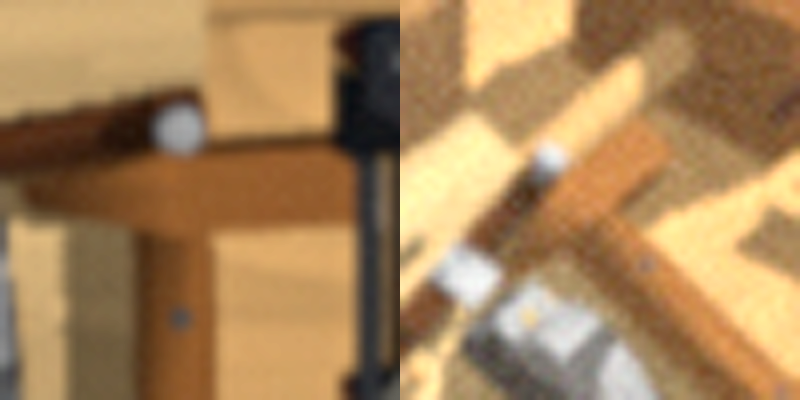

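The wedge alone holds the keeper open (knob unchanged at (362.7,161)). Its tip at px 342.5 means about 12 mm of butt is in the gap, and the tongue is clear of the heel. Now over to the block plane.

Call:
servo_tool([
  [[-1,-0.091,0.169,-0.123,0.447,0.022,-0.96],[-1,-0.091,0.169,-0.123,0.447,0.022,-0.96],[-1,-0.091,0.169,-0.123,0.447,0.022,-0.96],[-1,-0.091,0.169,-0.123,0.447,0.022,-0.96],[-1,-0.091,0.169,-0.123,0.447,0.022,-0.96]],
])

```text
t: 15.67
ee_pos: [549.7, -181.7, 255.4]
orientation: [2.409, 1.566, 0.549]
ft_force: [-0.3, 0.1, 0.2]
width: 87.8
grasp_force: 0.0
```

Call:
servo_tool([
  [[-1,-0.091,0.169,-0.123,0.447,0.022,-0.96],[-1,-0.091,0.169,-0.123,0.447,0.022,-0.96],[-1,-0.091,0.169,-0.123,0.447,0.022,-0.96],[-1,-0.091,0.169,-0.123,0.447,0.022,-0.96],[-1,-0.091,0.169,-0.123,0.447,0.022,-0.96]],
])

```text
t: 16.08
ee_pos: [531.5, -147.9, 230.8]
orientation: [2.777, 0.999, 0.623]
ft_force: [-0.1, 1.3, -0.0]
width: 87.7
grasp_force: 0.0
```

Call:
servo_tool([
  [[-1,-0.091,0.169,-0.123,0.447,0.022,-0.96],[-1,-0.091,0.169,-0.123,0.447,0.022,-0.96],[-1,-0.091,0.169,-0.123,0.447,0.022,-0.96],[-1,-0.091,0.169,-0.123,0.447,0.022,-0.96],[-1,-0.091,0.169,-0.123,0.447,0.022,-0.96]],
])

```text
t: 16.5
ee_pos: [513.2, -114.1, 206.3]
orientation: [3.021, 0.346, 0.67]
ft_force: [-0.5, 0.2, -0.0]
width: 87.9
grasp_force: 0.0
```

Call:
servo_tool([
  [[-1,-0.091,0.169,-0.123,0.447,0.022,-0.96],[-1,-0.091,0.169,-0.123,0.447,0.022,-0.96],[-1,0,0,0,0,0,0],[-1,0,0,0,0,0,0]],
])

```text
t: 16.83
ee_pos: [506.1, -100.8, 196.9]
orientation: [-3.057, -0.078, -0.674]
ft_force: [-0.2, -0.4, 0.0]
width: 87.5
grasp_force: 0.0
```

```bash
cat >> h.py <<'E'
M=(R.from_euler("z",p[2])*R.from_euler("y",-np.deg2rad(25))).as_matrix()
def st2(tgt):
    D=np.c_[M[:,0],-M[:,1],-M[:,2]]; o=readout.get_obs(); Rc=R.from_rotvec(o["orientation"])
    c=rc(o["ee_pos"]); print("ramp",c.round(1),"turn units",(np.rad2deg((R.from_matrix(D)*Rc.inv()).as_rotvec())/5).round(3),"shift units",(M@(np.array(tgt)-c)/40).round(3),o["ft_force"].round(1),o["qpos"].round(2))
E
python3 - <<'E'
from h import *
st2((79,-103,150)); st2((79,-103,83))
# plane y check: lateral centre of cap & brass knob in the top view
a=cv2.imread("pics/top4.png"); h=cv2.cvtColor(a,cv2.COLOR_BGR2HSV)
m=((h[...,0]>18)&(h[...,0]<32)&(h[...,1]>150)&(h[...,2]>110)).astype(np.uint8); m[:190]=0;m[235:]=0;m[:,:320]=0;m[:,350:]=0
ys,xs=np.nonzero(m);print("brass",xs.mean() if len(xs) else None,ys.mean() if len(ys) else None,len(xs)); 
for y in(-98,-103,-108): print(y,proj("top",T(p,[ramp(20,y,30),ramp(76,y,46)])).round(1).tolist())
g=a[200].astype(int).sum(1); print(g[322:350])
E
```

```text
ramp [  75.4 -101.6  143.5] turn units [ 0.008 -0.024 -0.013] shift units [ 0.014 -0.035  0.186] [-0.2 -0.4  0. ] [-0.28  0.35  2.15  0.55  0.26  0.73]
ramp [  75.4 -101.6  143.5] turn units [ 0.008 -0.024 -0.013] shift units [ 0.721  0.    -1.332] [-0.2 -0.4  0. ] [-0.28  0.35  2.15  0.55  0.26  0.73]
brass 335.46666666666664 220.53333333333333 30
-98 [[334.0, 221.0], [334.3, 203.1]]
-103 [[335.8, 220.9], [336.1, 202.9]]
-108 [[337.6, 220.8], [337.9, 202.8]]
[166 164 166 161 122  76  79 130 167 219 265 279 277 272 269 275 276 277
 262 202 187 264 292 296 296 284 220 173]
```

Call:
servo_tool([
  [[-1,0.24,0,-0.44,0,0,0],[-1,0.24,0,-0.44,0,0,0],[-1,0.24,0,-0.44,0,0,0],[1,0,0,0,0,0,0],[1,0,0,0,0,0,0]],
])

```text
t: 17.25
ee_pos: [535.3, -101.4, 144.4]
orientation: [-3.056, -0.075, -0.675]
ft_force: [-0.3, -1.1, 0.1]
width: 77.8
grasp_force: 0.0
```

```bash
python3 -c "
from h import *
st2((79,-103,83))"
```

```text
ramp [  79.7 -103.6   83.6] turn units [ 0.002 -0.017  0.007] shift units [-0.009  0.014 -0.021] [-0.3 -1.1  0.1] [-0.26  0.49  2.1   0.8   0.18  0.49]
```

Call:
servo_tool([
  [[1,0,0,0,0,0,0],[1,0,0,0,0,0,0],[1,0,0,0,0,0,0],[1,0,0,0,0,0,0],[1,0,0,0,0,0,0]],
])

```text
t: 17.67
ee_pos: [535.4, -101.2, 145.9]
orientation: [-3.056, -0.074, -0.679]
ft_force: [-1.5, 3.8, 2.2]
width: 44.4
grasp_force: 1.7
```

Call:
servo_tool([
  [[1,0,0,0,0,0,0],[1,0,0,0,0,0,0],[1,0,0,0,0,0,0]],
])

```text
t: 17.92
ee_pos: [535.1, -100.9, 145.6]
orientation: [-3.056, -0.074, -0.678]
ft_force: [-5.2, 2.0, 7.7]
width: 42.1
grasp_force: 30.0
```

```bash
python3 -c "
from h import *
st2((79,-103,83))"
```

```text
ramp [  80.  -103.1   84.8] turn units [-0.005  0.004  0.019] shift units [-0.004  0.003 -0.051] [-5.2  2.   7.7] [-0.26  0.49  2.11  0.81  0.18  0.49]
```

Call:
servo_tool([
  [[1,-0.05,0,0.11,0,0,0],[1,-0.1,-0.005,0.22,0,0,0],[1,0,0,0,0,0,0]],
])

```text
t: 18.17
ee_pos: [529.0, -101.4, 158.9]
orientation: [-3.056, -0.074, -0.678]
ft_force: [-0.2, -0.2, -5.4]
width: 41.4
grasp_force: 30.0
```

Call:
servo_tool([
  [[1,-0.2,-0.01,0.43,0,0,0],[1,-0.2,-0.01,0.43,0,0,0],[1,-0.2,-0.01,0.43,0,0,0],[1,0,0,0,0,0,0]],
])

```text
t: 18.5
ee_pos: [504.8, -102.6, 211.5]
orientation: [-3.056, -0.074, -0.68]
ft_force: [0.0, -0.1, -4.2]
width: 42.2
grasp_force: 30.0
```

```bash
python3 - <<'E'
from h import *
st2((79,-103,83)); o=st()
a=vision.get_image("top")[:,:,::-1]; cv2.imwrite("pics/top5.png",a)
x,y=363,165; c=a[y-8:y+9,x-8:x+9]
m=((c[...,0].astype(int)>c[...,2]).astype(np.uint8)); k,l,s_,ce=cv2.connectedComponentsWithStats(m); print([(s_[i,4],(ce[i]+[x-8,y-8]).round(1)) for i in range(1,k)])
# slat edges: gradient profile across rows at z=22 from initial top
t=cv2.imread("pics/top0.png").astype(int)
for r in(195,210,225,240,255): print(r,t[r,405:460].sum(1).tolist())
E
```

```text
ramp [  80.3 -103.3  157.3] turn units [0.006 0.02  0.022] shift units [ 0.754  0.046 -1.698] [ 0.  -0.1 -4.2] [-0.29  0.32  2.14  0.5   0.29  0.78]
18.5 [ 504.8 -102.6  211.5] ramp [  80.3 -103.3  157.3] rot err deg(world) [-38.05  -1.77  81.64] F [ 0.  -0.1 -4.2] 42.2 q6 [-0.29  0.32  2.14  0.5   0.29  0.78]
[(np.int32(6), array([361.7, 161.5]))]
195 [226, 177, 174, 180, 182, 179, 183, 178, 154, 148, 215, 285, 303, 295, 294, 304, 314, 316, 313, 305, 296, 293, 293, 292, 287, 281, 288, 291, 294, 299, 304, 301, 289, 286, 287, 289, 294, 302, 305, 304, 301, 290, 290, 287, 288, 283, 285, 288, 290, 289, 289, 290, 293, 290, 291]
210 [288, 219, 171, 173, 175, 176, 173, 175, 172, 160, 145, 197, 281, 296, 288, 293, 304, 305, 302, 296, 287, 284, 291, 302, 312, 310, 304, 307, 310, 312, 312, 316, 314, 306, 297, 297, 304, 311, 310, 308, 311, 310, 311, 312, 310, 310, 310, 311, 308, 301, 304, 305, 304, 305, 302]
225 [290, 291, 280, 214, 174, 172, 176, 178, 178, 178, 168, 144, 174, 266, 292, 298, 309, 306, 295, 295, 286, 285, 301, 308, 307, 304, 309, 308, 301, 306, 311, 311, 314, 307, 301, 291, 286, 289, 289, 293, 298, 299, 301, 302, 303, 305, 303, 305, 304, 304, 308, 305, 308, 303, 308]
240 [292, 296, 299, 288, 222, 178, 175, 178, 180, 178, 180, 173, 146, 153, 233, 284, 297, 302, 303, 297, 296, 293, 285, 295, 316, 316, 309, 306, 314, 311, 310, 308, 311, 310, 306, 302, 295, 286, 287, 284, 288, 301, 303, 305, 304, 306, 307, 308, 308, 307, 310, 309, 306, 312, 309]
255 [185, 234, 282, 298, 284, 219, 174, 175, 172, 170, 173, 170, 166, 149, 148, 206, 269, 296, 302, 299, 302, 304, 301, 295, 291, 298, 302, 292, 285, 290, 301, 306, 310, 310, 316, 311, 306, 302, 296, 296, 296, 294, 299, 295, 288, 288, 291, 288, 291, 285, 286, 280, 248, 234, 232]
```

```bash
python3 - <<'E'
from h import *
e=ray("top",[[415,195],[416.3,210],[417.5,225],[418.8,240],[420.1,255]],22); k=np.polyfit(e[:,0],e[:,1],1); a=np.arctan(k[0]); print(e.round(1),np.rad2deg(a))
print("centre y at x=494:",np.polyval(k,494)-39/np.cos(a))
# ends of slat: top-view rows at column 430ish
t=cv2.imread("pics/top0.png").astype(int); print(t[168:190,421].sum(1).tolist(), t[262:286,425].sum(1).tolist()); print(ray("top",[[421,176],[425,278]],22).round(1))
o=readout.get_obs(); yaw=np.deg2rad(round(np.rad2deg(a),1))
D=R.from_euler("z",yaw).as_matrix()@np.diag([1,-1,-1.]); rv=(R.from_matrix(D)*R.from_rotvec(o["orientation"]).inv()).as_rotvec(); print("turn units",np.rad2deg(rv)/5)
E
```

```text
[[ 583.7 -340.9   22. ]
 [ 539.5 -341.9   22. ]
 [ 495.8 -342.7   22. ]
 [ 452.5 -343.7   22. ]
 [ 409.7 -344.7   22. ]] 1.2083141982555803
centre y at x=494: -381.83022571954456
[311, 327, 319, 311, 306, 300, 274, 252, 284, 280, 237, 219, 228, 236, 243, 255, 294, 317, 318, 316, 312, 314] [304, 288, 242, 190, 172, 176, 178, 176, 178, 200, 258, 292, 293, 285, 286, 285, 287, 303, 317, 316, 313, 321, 327, 329]
[[ 640.  -361.9   22. ]
 [ 344.7 -354.3   22. ]]
turn units [-0.16701215  5.01763946 -0.30714556]
```

Call:
servo_tool([
  [[1,0,0,0.6,-0.033,1,-0.061],[1,0,0,0.6,-0.033,1,-0.061],[1,-0.02,-0.8,0,-0.033,1,-0.061],[1,-0.02,-0.9,0,-0.033,1,-0.061],[1,-0.02,-0.9,0,-0.033,1,-0.061]],
])

```text
t: 18.97
ee_pos: [504.4, -205.2, 249.7]
orientation: [-3.13, -0.042, -0.042]
ft_force: [1.5, -0.0, -5.4]
width: 41.9
grasp_force: 30.0
```

Call:
servo_tool([
  [[1,-0.02,-0.9,0,0,0,0],[1,-0.02,-0.9,0,0,0,0],[1,-0.02,-0.9,0,0,0,0],[1,-0.02,-0.9,0,0,0,0],[1,-0.03,-0.77,0,0,0,0]],
])

```text
t: 19.38
ee_pos: [499.7, -381.5, 247.9]
orientation: [-3.129, -0.04, -0.048]
ft_force: [0.1, -0.5, -4.1]
width: 41.6
grasp_force: 30.0
```

Call:
servo_tool([
  [[1,0,0,-0.8,0,0,0],[1,0,0,-0.9,0,0,0],[1,0,0,-0.9,0,0,0],[1,0,0,-0.6,0,0,0],[1,0,0,0,0,0,0]],
])

```text
t: 19.8
ee_pos: [496.6, -376.9, 114.6]
orientation: [-3.123, -0.039, -0.034]
ft_force: [-1.9, 0.9, -5.2]
width: 41.6
grasp_force: 30.0
```

```bash
cat >> h.py <<'E'
def st3(z):
    o=readout.get_obs(); D=R.from_euler("z",np.deg2rad(1.2)).as_matrix()@np.diag([1,-1,-1.])
    print(o["t"],o["ee_pos"].round(1),"shift",((np.array([498,-381.5,z])-o["ee_pos"])/40).round(3),"turn",(np.rad2deg((R.from_matrix(D)*R.from_rotvec(o["orientation"]).inv()).as_rotvec())/5).round(3),o["ft_force"].round(1),o["moment"].round(2))
E
python3 - <<'E'
from h import *
st3(107)
for n in("top","side"): cv2.imwrite(f"pics/{n}6.png",vision.get_image(n)[:,:,::-1])
a=cv2.imread("pics/top6.png");b=cv2.imread("pics/side6.png")
c=np.hstack([cv2.resize(a[160:290,340:470],(400,400),interpolation=2),cv2.resize(b[110:240,290:420],(400,400),interpolation=2)])
cv2.imwrite("pics/c6.png",np.clip(c*1.6,0,255).astype(np.uint8))
E
```

```text
19.8 [ 496.6 -376.9  114.6] shift [ 0.035 -0.116 -0.19 ] turn [-0.212  0.249 -0.045] [-1.9  0.9 -5.2] [ 0.1   0.16 -0.03]
```

View pics/c6.png

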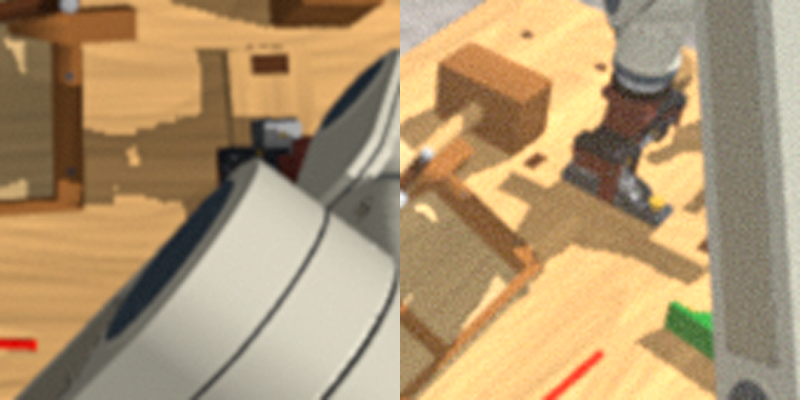

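The plane hangs level over the slat, with its heel visible at crop (278,130) between the slat's edges. I'll trim the pose, then lower gently.

Call:
servo_tool([
  [[1,0.035,-0.115,0,-0.21,0.25,-0.045],[1,0,0,-0.05,0,0,0],[1,0,0,-0.04,0,0,0],[1,0,0,0,0,0,0],[1,0,0,0,0,0,0]],
])

```text
t: 20.32
ee_pos: [501.1, -384.2, 119.4]
orientation: [3.133, 0.033, 0.014]
ft_force: [0.6, -0.5, -4.5]
width: 41.8
grasp_force: 30.0
```

```bash
python3 -c "
from h import *
st3(107)"
```

```text
20.3167 [ 501.1 -384.2  119.4] shift [-0.077  0.068 -0.31 ] turn [0.1   0.106 0.   ] [ 0.6 -0.5 -4.5] [0.04 0.03 0.01]
```

Call:
servo_tool([
  [[1,-0.077,0.068,0,0.1,0.106,0],[1,0,0,-0.1,0,0,0],[1,0,0,-0.1,0,0,0],[1,0,0,0,0,0,0],[1,0,0,0,0,0,0]],
])

```text
t: 20.73
ee_pos: [497.5, -381.3, 110.1]
orientation: [-3.141, -0.032, 0.003]
ft_force: [-0.3, -0.9, -4.9]
width: 41.7
grasp_force: 30.0
```

```bash
python3 -c "
from h import *
st3(107)"
```

```text
20.7333 [ 497.5 -381.3  110.1] shift [ 0.012 -0.004 -0.078] turn [-0.008 -0.022  0.003] [-0.3 -0.9 -4.9] [-0.    0.04 -0.01]
```

Still hanging (−4.9 N). I'll lower in 1 mm steps.

Call:
servo_tool([
  [[1,0.01,0,-0.025,0,0,0],[1,0,0,-0.025,0,0,0],[1,0,0,0,0,0,0]],
])

```text
t: 20.98
ee_pos: [498.2, -381.5, 108.5]
orientation: [-3.141, -0.032, 0.002]
ft_force: [-0.3, 0.1, -5.8]
width: 41.9
grasp_force: 30.0
```

Call:
servo_tool([
  [[1,0,0,-0.02,0,0,0],[1,0,0,0,0,0,0]],
])

```text
t: 21.15
ee_pos: [498.1, -381.5, 107.8]
orientation: [-3.141, -0.033, 0.002]
ft_force: [-0.2, 0.1, -5.5]
width: 41.7
grasp_force: 30.0
```

```bash
python3 -c "
from h import *
st3(107)"
```

```text
21.15 [ 498.1 -381.5  107.8] shift [-0.003  0.001 -0.019] turn [-0.002 -0.015  0.003] [-0.2  0.1 -5.5] [-0.01  0.07 -0.02]
```

Call:
servo_tool([
  [[1,0,0,-0.02,0,0,0],[1,0,0,0,0,0,0]],
])

```text
t: 21.32
ee_pos: [498.2, -381.6, 107.5]
orientation: [-3.141, -0.033, 0.002]
ft_force: [-1.5, 1.2, 1.7]
width: 41.6
grasp_force: 30.0
```

Call:
servo_tool([
  [[1,0,0,-0.015,0,0,0],[1,0,0,0,0,0,0]],
])

```text
t: 21.48
ee_pos: [498.2, -381.5, 107.5]
orientation: [-3.141, -0.032, 0.002]
ft_force: [-3.8, 2.9, 6.2]
width: 41.6
grasp_force: 30.0
```

Contact. Releasing and withdrawing straight up.

Call:
servo_tool([
  [[0,0,0,0,0,0,0],[-0.5,0,0,0,0,0,0],[-1,0,0,0,0,0,0],[-1,0,0,0,0,0,0],[-1,0,0,0,0,0,0]],
])

```text
t: 21.9
ee_pos: [498.3, -381.6, 106.5]
orientation: [3.141, 0.033, -0.002]
ft_force: [0.3, -0.3, -0.4]
width: 67.0
grasp_force: 0.0
```

Call:
servo_tool([
  [[-1,0,0,0.3,0,0,0],[-1,0,0,0.8,0,0,0],[-1,0,0,0.9,0,0,0],[-1,0,0,0.9,0,0,0],[-1,0,0,0.9,0,0,0]],
])

```text
t: 22.32
ee_pos: [498.0, -381.3, 260.8]
orientation: [-3.141, -0.033, 0.002]
ft_force: [0.9, -0.4, -0.4]
width: 88.1
grasp_force: 0.0
```

Call:
servo_tool([
  [[-1,0,-0.9,0.5,0,0,0],[-1,0,-0.9,0,0,0,0],[-1,0,-0.9,0,0,0,0],[-1,-0.3,-0.9,0,0,0,0],[-1,-0.3,-0.9,0,0,0,0]],
])

```text
t: 22.73
ee_pos: [474.1, -562.9, 279.8]
orientation: [3.141, 0.034, -0.001]
ft_force: [1.6, -1.0, -0.7]
width: 88.0
grasp_force: 0.0
```

Call:
servo_tool([
  [[-1,-0.3,-0.5,0,0,0,0],[-1,0,0,0,0,0,0],[-1,0,0,0,0,0,0]],
])

```text
t: 22.98
ee_pos: [461.2, -582.4, 278.8]
orientation: [-3.141, -0.029, 0.002]
ft_force: [0.5, 0.4, -0.0]
width: 87.6
grasp_force: 0.0
```

```bash
python3 - <<'E'
from h import *
st3(107)
for n in("top","side"): cv2.imwrite(f"pics/{n}7.png",vision.get_image(n)[:,:,::-1])
a=cv2.imread("pics/top7.png");b=cv2.imread("pics/side7.png")
c=np.hstack([cv2.resize(a[155:290,335:470],(400,400),interpolation=2),cv2.resize(b[110:245,280:415],(400,400),interpolation=2)])
cv2.imwrite("pics/c7.png",np.clip(c*1.6,0,255).astype(np.uint8))
E
```

```text
22.9833 [ 461.2 -582.4  278.8] shift [ 0.921  5.021 -4.295] turn [-0.003 -0.012  0.03 ] [ 0.5  0.4 -0. ] [ 0.04 -0.01 -0.07]
```

View pics/c7.png

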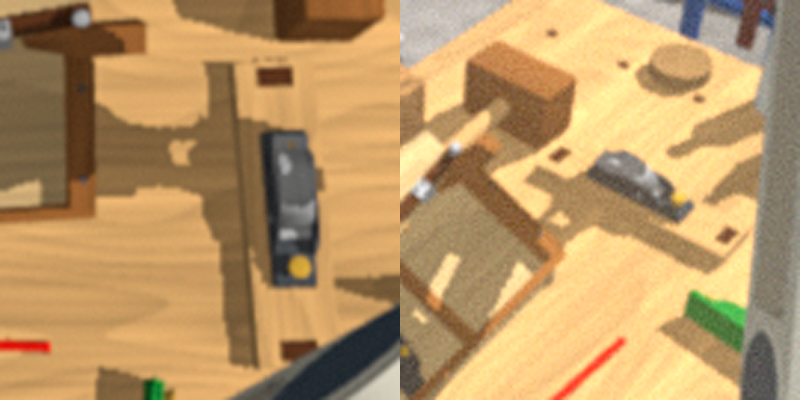

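The block plane sits flat and lengthwise in the middle of the slat, between the mortises (crop (290,208)). The wedge still holds the keeper open, with the knob at crop (82,18). Handing in.

```bash
python3 -c "
from workcell import close_job
print(close_job())"
```

```text
the job is handed in; nothing more can be done
None
```

The job is handed in at about 23 s of the 69 s allowed: the wedge alone holds the right keeper open (about 0.12 rad, roughly 12 mm of its butt in the gap), and the block plane lies sole down, lengthwise, in the middle of the slat.

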